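Sort left- and right-hand brackets into their shadow-cut trays

TASK

Two left-hand steel brackets and a right-hand one, its mirror image, lie mixed up on the bench; another right-hand one is already put away in its tray. Put each of the three into the sloping tray whose cut-outs match its hand, one per empty cut-out and seated fully flat on the tray's deck; the black inserts were laid in carelessly and may lie a little to one side, so feel for the cut-outs. Leave the tape roll, abrasive pad and oil stone where they are.

Things in the scene. Friction and masses are not known exactly. Their poses are not given: they have to be found in the camera images.
- bracket_left_a: left-hand steel L bracket, loose, 0.16 kg. Plate 8 mm thick: long leg 80x20 mm (x -40..40, y -10..10); short leg at the low-x end (x -40..-20) reaching y = +40. Upright flange to grip: 30 mm along x, 8 mm along y, centre x -8, y +6, top 47 mm over the underside. Origin: middle of the long leg, on the underside; z up on the flange side
- bracket_left_b: left-hand steel L bracket, loose, 0.16 kg. Plate 8 mm thick: long leg 80x20 mm (x -40..40, y -10..10); short leg at the low-x end (x -40..-20) reaching y = +40. Upright flange to grip: 30 mm along x, 8 mm along y, centre x -8, y +6, top 47 mm over the underside. Origin: middle of the long leg, on the underside; z up on the flange side
- bracket_right: right-hand steel L bracket, loose, 0.16 kg. Plate 8 mm thick: long leg 80x20 mm (x -40..40, y -10..10); short leg at the low-x end (x -40..-20) reaching y = -40 (mirror image). Upright flange to grip: 30 mm along x, 8 mm along y, centre x -8, y -6, top 47 mm over the underside. Origin: middle of the long leg, on the underside; z up on the flange side
- tray_left: fixed grey left-hand tray 132x178 mm, deck sloping 30 degrees up toward its own +x, away from the robot; y sideways, z vertical. Origin on the bench under its middle, deck face there 52 mm up. In its 8 mm rim lies a black insert 124x150 mm, 10 mm thick, with 2 L cut-outs, 2 mm clear all round a left-hand bracket. The insert stays put but is off centre along y by up to 8 mm either way: not reported, feel or look
- tray_right: fixed grey right-hand tray 132x178 mm, deck sloping 30 degrees up toward its own +x, away from the robot; y sideways, z vertical. Origin on the bench under its middle, deck face there 52 mm up. In its 8 mm rim lies a black insert 124x150 mm, 10 mm thick, with 2 L cut-outs, 2 mm clear all round a right-hand bracket; the one on its -y side is already filled. The insert stays put but is off centre along y by up to 8 mm either way: not reported, feel or look
- tray_left_cut1 (a point): on the deck face: x up the slope, y sideways, z square out of the deck (30 degrees from vertical). Here origin and axes of a bracket seated in cut-out 1 (tray's +y side, short leg low) would be if the insert were central; really they lie off along y by the insert's shift, up to 8 mm, alike for both cut-outs of a tray, none along x. Insert face: z 10 mm
- tray_left_cut2 (a point): on the deck face: x up the slope, y sideways, z square out of the deck (30 degrees from vertical). Here origin and axes of a bracket seated in cut-out 2 (tray's -y side, short leg low) would be if the insert were central; really they lie off along y by the insert's shift, up to 8 mm, alike for both cut-outs of a tray, none along x. Insert face: z 10 mm
- tray_right_cut1 (a point): on the deck face: x up the slope, y sideways, z square out of the deck (30 degrees from vertical). Here origin and axes of a bracket seated in the empty cut-out (tray's +y side, short leg low) would be if the insert were central; really they lie off along y by the insert's shift, up to 8 mm, none along x. Insert face: z 10 mm
- tape: bystander: black tape roll 68 x 70 x 19 mm lying flat, origin under its middle
- pad: bystander: dark abrasive pad 30 x 58 x 19 mm, origin under its middle
- stone: bystander: grey oil stone 25 x 51 x 13 mm, origin under its middle
Things that resemble listed ones, but are neither listed nor needed, are in the scene too. Leave any orange or red look-alike of the bracket_left_b alone. Leave any blue look-alike of the bracket_right alone.

How it is judged:
By the outcome, as a careful person would: the job done as asked, in the order asked, and still so for the second after the job is handed in, with the robot touching nothing.
It also fails if it takes over 66 s, if anything falls off the work surface, if the arm or the gripper's body presses on something with over 40 N, if the wrist force passes 120 N, or if a joint passes its speed limit or range.

ROBOT

A 6-joint arm with a two-finger parallel gripper is mounted at the origin on a cart in front of the work surface, level with it; the furniture and walls round the work are solid. World frame = base frame: x ahead of the robot, y to its left, z up, the work surface at z = 0. Lengths are in mm, angles in rad, forces in N, time in s.
With the tool pointing down it reaches from about 325 to 850 mm from the base axis. Payload 15.5 kg.
Tool frame: the origin (TCP) lies at the very end of the fingers, on their centre line; the grasp point (between the pads) lies 19 mm behind it; z points along the fingers, y is the direction in which the jaws open and shut (so a half turn about z gives the same grasp; the last joint's range is limited). The gripper opens to 91 mm and grips with 3 to 60 N. Pads are 32 mm wide; open, the fingers measure 118 mm over their backs; the gripper's body (76 mm by 178 mm) begins 60 mm behind the grasp point.
Start: joints at [-0.096, 0.494, 1.345, -0, 1.302, -0.096], TCP at [625.001, 0.003, 213.915] pointing down, gripper open.
Joint ranges: [-2.91, 2.91], [-0.82, 2.16], [0.22, 2.67], [-1.22, 4.37], [0.12, 2.79], [-3.08, 3.08]. Speed limits (rad/s): [1.89, 1.89, 2.57, 3.01, 3.01, 3.01].

INTERFACE

Orientations are given as a unit quaternion [w, x, y, z].
In Python, from plant import ctrl gives the robot as it stands. Calls block until the motion is done:
- ctrl.move_pose(position, orientation): joint-space move of the TCP to a pose.
- ctrl.move_linear(position, frame=None, rate=150, threshold=None): straight line of the TCP; frame=None keeps the orientation; rate is the mean speed in mm/s. With threshold (N) it stops when the force on the tool has changed by that much, and returns True; else False.
- ctrl.set_joints(angles): joint-space move.
- ctrl.gripper_to(opening, force=None): opening from 0.0 (shut) to 1.0 (fully open); force is the grip in N (None keeps the last); returns when the fingers have stopped.
- ctrl.wait(seconds).
- ctrl.ik(position, orientation): joint angles nearest the present ones, or None.
- ctrl.read_camera(name): name is "scene" or "side" or "wrist"; returns the picture (384x512x3 uint8, red, green, blue); there is no depth.
- ctrl.calibration(name): a dict with "vertical_fov" (degrees; the focal length in pixels is half the picture's height over the tangent of half this angle, whatever the lens; pixels are square), "cx", "cy" (the principal point, pixels), "origin" and "attitude" of the camera in the world. Camera axes: x right, y down, z forward; pixel columns grow to the right and rows downward; lengths in mm; the calibration is good to about 2 mm. The wrist camera is an equidistant fisheye: a pixel r from the principal point sees the ray r / f radians off the axis. A picture is of the moment at which its call begins: read the wrist's pose just before it. calibration takes no time and is no camera call; for the wrist camera it gives the pose at the moment of the call.
A pose or a line that the arm cannot do raises ctrl.MotionError and nothing moves.
- ctrl.job_done(): hands the job in, once; it reports no verdict.
Readings, each from a call of its own:
- ctrl.read_time_s(): time.
- ctrl.read_joint_pos(): joint angles.
- ctrl.read_dq(): joint speeds.
- ctrl.read_joint_efforts(): joint torques, N m.
- ctrl.read_ee_pos(): TCP position.
- ctrl.read_orientation(): TCP orientation.
- ctrl.read_wrist_force(): force on the tool from outside, world axes, zero at the start.
- ctrl.read_ft_torque(): the same for the moment, N m.
- ctrl.read_opening(): opening from 0.0 (shut) to 1.0 (fully open).
Only numpy, scipy, OpenCV 4.12 (cv2) and the standard library are available. Lean on these libraries where they do the work, as an engineer would, in place of code of your own. Each camera call takes 0.05 s, during which the arm holds its last target.

## Working session

There is one attempt and no reset: what is moved stays moved. The work goes in short steps, each a Python script; the robot and the scene stay as the last script left them, time stands still between calls to the robot, and variables do not carry over. Pictures are saved under pics/ and viewed, and the job is handed in when it is done.

```bash
ls; mkdir -p pics
python3 - <<'E'
from plant import ctrl
import cv2
for n in ["scene","side","wrist"]:
    c=ctrl.calibration(n); print(n,c)
    im=ctrl.read_camera(n); cv2.imwrite(f"pics/{n}0.png",im[:,:,::-1])
print(ctrl.read_time_s())
E
```

```text
pics
scene {'vertical_fov': 50.126652063123885, 'cx': 258.0526601923004, 'cy': 190.79115575000918, 'origin': array([-527.68354546, -560.40225509,  591.35944826]), 'attitude': array([-0.46124349,  0.70430666, -0.45965058,  0.28271525])}
side {'vertical_fov': 48.813591893340124, 'cx': 252.04779443659334, 'cy': 198.89976014660323, 'origin': array([ 416.37658241, -970.7230736 ,  910.00769867]), 'attitude': array([-0.39431567,  0.91522512, -0.07538407,  0.03457409])}
wrist {'vertical_fov': 65.70646984690485, 'cx': 252.8603953039847, 'cy': 189.54205288341348, 'origin': array([624.90245165,  73.59820743, 383.195302  ]), 'attitude': array([ 1.32379599e-01,  9.91198704e-01,  6.62071498e-05, -8.75839556e-04])}
0.15
```

View pics/scene0.png

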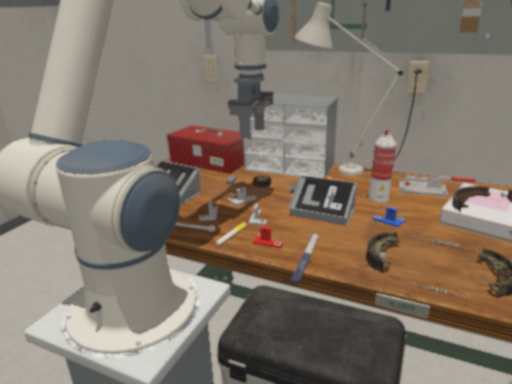

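View pics/side0.png

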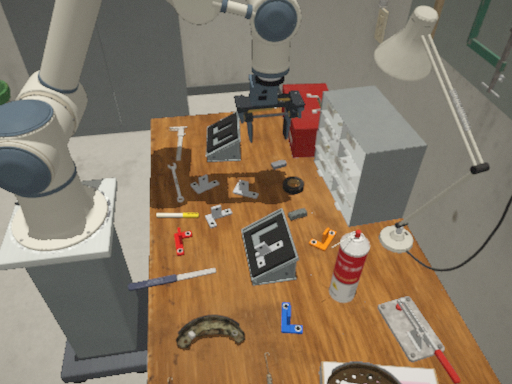

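View pics/wrist0.png

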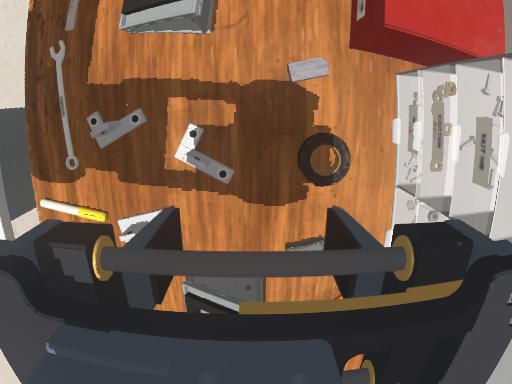

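```bash
cat > h.py <<'E'
import numpy as np, cv2
from scipy.spatial.transform import Rotation as R
def rot(q): return R.from_quat([q[1],q[2],q[3],q[0]])
def quat(r):
    q=r.as_quat(); return [float(q[3]),float(q[0]),float(q[1]),float(q[2])]
def ray(c,u,v,fish):
    f=192/np.tan(np.radians(c['vertical_fov'])/2)
    x=(u-c['cx'])/f; y=(v-c['cy'])/f
    if fish:
        r=np.hypot(x,y)+1e-12; d=np.array([x/r*np.sin(r),y/r*np.sin(r),np.cos(r)])
    else:
        d=np.array([x,y,1.]); d/=np.linalg.norm(d)
    return np.array(c['origin']),rot(c['attitude']).apply(d)
def onplane(c,u,v,fish,z=0,n=(0,0,1),p=None):
    o,d=ray(c,u,v,fish); n=np.array(n,float); p=np.array([0,0,z]) if p is None else np.array(p,float)
    return o+d*(n@(p-o))/(n@d)
def proj(c,P,fish):
    f=192/np.tan(np.radians(c['vertical_fov'])/2)
    q=rot(c['attitude']).inv().apply(np.array(P,float)-c['origin'])
    rr=np.hypot(q[0],q[1])
    if fish:
        th=np.arctan2(rr,q[2]); return c['cx']+f*th*q[0]/rr, c['cy']+f*th*q[1]/rr
    return c['cx']+f*q[0]/q[2], c['cy']+f*q[1]/q[2]
E
python3 - <<'E'
from h import *
from plant import ctrl
c=ctrl.calibration("wrist"); s=ctrl.calibration("side")
for n,u,v in [("A",115,125),("B",203,155),("C",145,222),("tape",325,159),("pad?",308,68)]: print(n,onplane(c,u,v,True,8).round())
for n,u,v in [("A",205,184),("B",245,188),("C",218,215),("trayR",270,247),("trayL",224,138),("tape",293,185),("pad",279,164),("pad2",297,214),("orange",322,238)]: print(n,onplane(s,u,v,False,10 if 'tray' not in n else 50).round())
print(ctrl.read_orientation())
a=cv2.imread("pics/side0.png")[100:300,140:340]; cv2.imwrite("pics/side0z.png",cv2.resize(a,(600,600),interpolation=cv2.INTER_CUBIC))
a=cv2.imread("pics/wrist0.png")[60:260,20:280]; cv2.imwrite("pics/wrist0z.png",cv2.resize(a,(780,600),interpolation=cv2.INTER_CUBIC))
E
```

```text
A [438.  62.   8.]
B [560.  18.   8.]
C [471. -76.   8.]
tape [718.  13.   8.]
pad? [693. 129.   8.]
A [439.  62.  10.]
B [563.  22.  10.]
C [466. -84.  10.]
trayR [ 586. -263.   50.]
trayL [525. 248.  50.]
tape [718.  11.  10.]
pad [696. 124.  10.]
pad2 [ 699. -118.   10.]
orange [ 746. -222.   10.]
[-3.58564310e-04  7.07105445e-01  7.07107959e-01 -3.09845109e-04]
```

View pics/side0z.png

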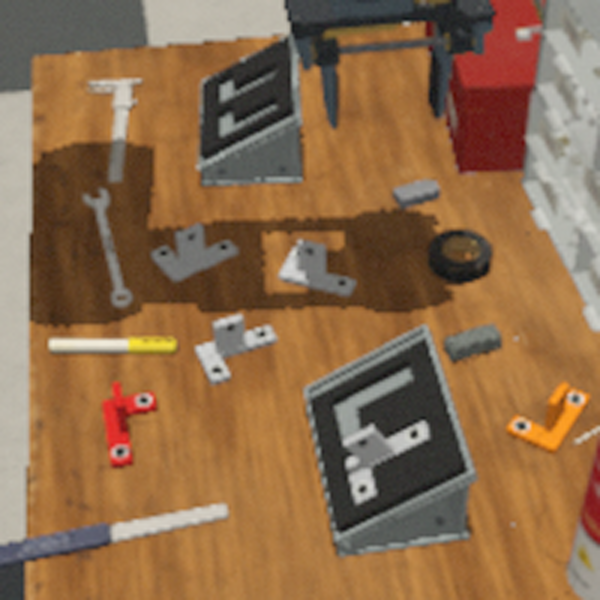

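View pics/wrist0z.png

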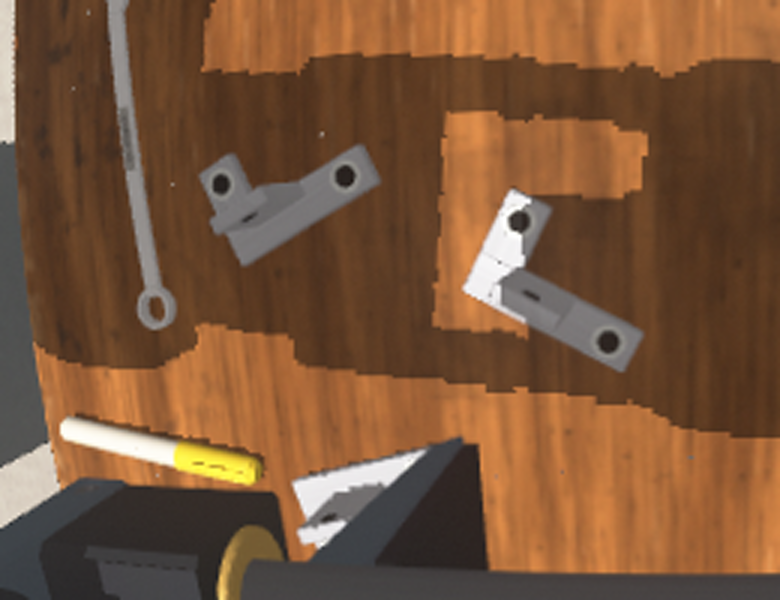

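Run:
```python
from h import *
from plant import ctrl
import pickle
q=ctrl.read_orientation()
for n,p in [("L",[500,130,300]),("R",[540,-270,300])]:
    t=ctrl.read_time_s(); ctrl.move_pose(p,q); 
    print(ctrl.read_time_s()-t, ctrl.read_joint_pos())
    c=ctrl.calibration("wrist"); im=ctrl.read_camera("wrist"); pickle.dump(c,open(f"cal{n}.pkl","wb"))
    cv2.imwrite(f"pics/w{n}.png",im[:,:,::-1])
print(ctrl.read_time_s(),ctrl.read_wrist_force())
im=ctrl.read_camera("side"); cv2.imwrite("pics/side1.png",im[:,:,::-1])
```

```text
0.8167 [ 1.37666275e-01  2.62548331e-01  1.47698529e+00 -1.61049959e-04
  1.40313212e+00  1.37760050e-01]
1.4916000000000003 [-5.60758591e-01  3.95331655e-01  1.27283614e+00 -1.58232749e-04
  1.47443872e+00 -5.61670124e-01]
2.5583 [0.35714708 0.41881136 0.3110978 ]
```

View pics/wL.png

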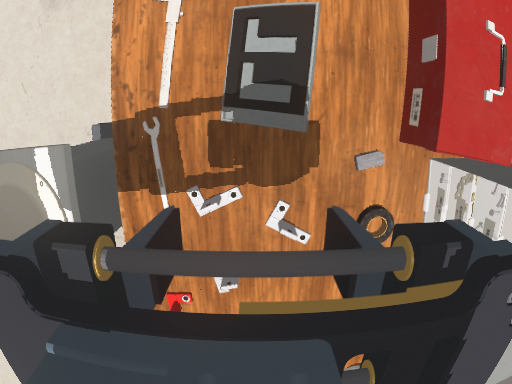

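View pics/wR.png

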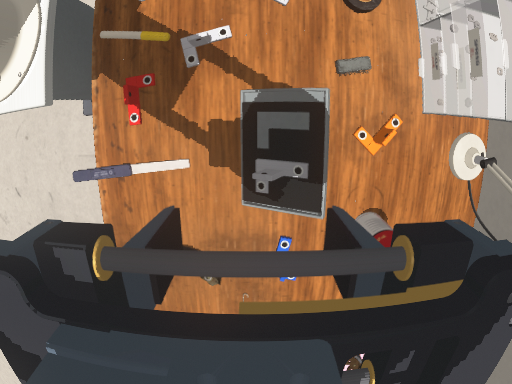

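Run:
```python
from h import *
L=cv2.imread("pics/wL.png");Rr=cv2.imread("pics/wR.png")
def sv(a,x0,x1,y0,y1,s,n): cv2.imwrite(n,cv2.resize(a[y0:y1,x0:x1],None,fx=s,fy=s,interpolation=cv2.INTER_CUBIC))
sv(L,215,325,0,135,4.4,"pics/zL.png")
sv(Rr,235,335,80,220,4.2,"pics/zR.png")
sv(L,180,320,180,250,5,"pics/zAB.png")
sv(Rr,170,240,20,75,8,"pics/zC.png")
```

```text
(no output)
```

View pics/zL.png

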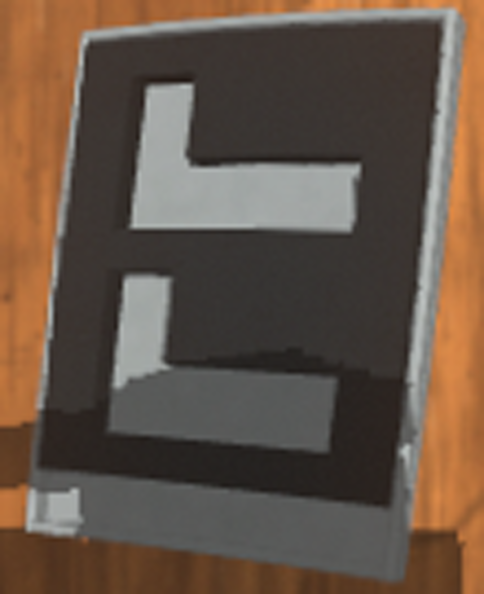

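View pics/zR.png

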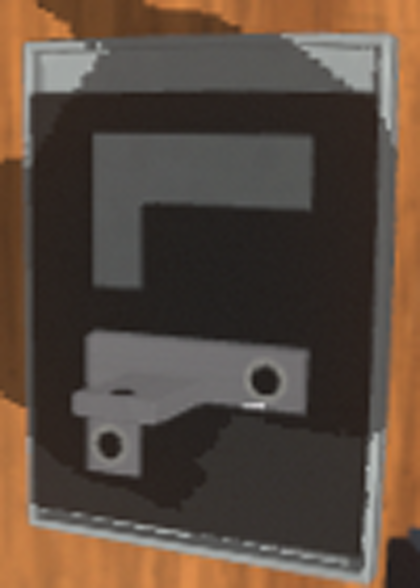

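View pics/zAB.png

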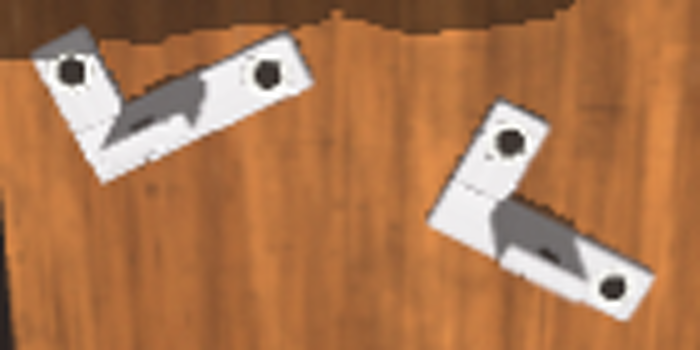

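View pics/zC.png

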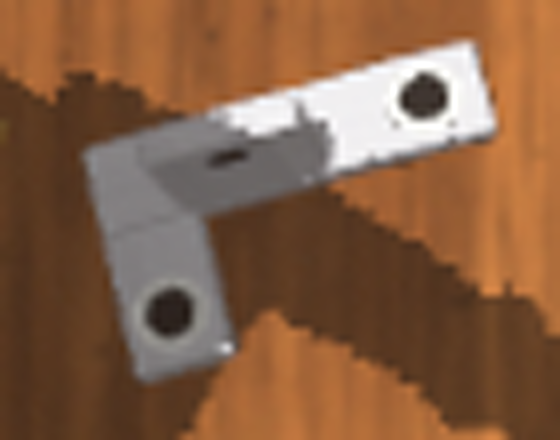

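```bash
cat > meas.py <<'E'
from h import *
import pickle
from scipy.optimize import least_squares
cL=pickle.load(open("calL.pkl","rb"));cR=pickle.load(open("calR.pkl","rb"))
def px(l,s,x0,y0): return [((x+.5)/s-.5+x0,(y+.5)/s-.5+y0) for x,y in l]
def kab(model,pts):
    model=np.array(model,float);pts=np.array(pts)[:,:2]
    a=model-model.mean(0);b=pts-pts.mean(0)
    th=np.arctan2((a[:,0]*b[:,1]-a[:,1]*b[:,0]).sum(),(a*b).sum())
    r=np.array([[np.cos(th),-np.sin(th)],[np.sin(th),np.cos(th)]])
    t=pts.mean(0)-r@model.mean(0); res=pts-(model@r.T+t)
    return t,th,res
ML=[(-40,-10),(40,-10),(40,10),(-40,40),(-20,40)]; MR=[(x,-y) for x,y in ML]
B={}
for n,c,l,s,o,M in [("A",cL,[(102,184),(312,82),(288,32),(35,53),(85,28)],5,(180,180),ML),
 ("B",cL,[(428,222),(627,320),(655,275),(500,98),(548,125)],5,(180,180),ML),
 ("C",cR,[(88,152),(472,42),(495,130),(145,382),(235,350)],8,(170,20),MR)]:
    t,th,res=kab(M,[onplane(c,u,v,True,8) for u,v in px(l,s,*o)])
    B[n]=(t,th); print(n,t.round(1),round(np.degrees(th),1),res.round(1).tolist())
# trays: insert face corners
def frame(x,y,yaw): return R.from_euler('ZY',[yaw,-np.pi/6])
T={}
def fit(c,pix):
    mod=np.array([(-62,75,10),(62,75,10),(62,-75,10),(-62,-75,10)],float)
    def f(p):
        P=frame(*p).apply(mod)+[p[0],p[1],52]
        return np.array([np.subtract(proj(c,q,True),m) for q,m in zip(P,pix)]).ravel()
    return least_squares(f,[550,0,0]),f
for n,c,l,s,o,cuts in [("L",cL,[(85,40),(443,22),(392,507),(40,468)],4.4,(215,0),[((352,231),(42,-12)),((330,452),(42,-12))]),
  ("R",cR,[(32,93),(378,95),(360,572),(32,515)],4.2,(235,80),[((312,135),(42,12))])]:
    r,f=fit(c,px(l,s,*o)); p=r.x
    print(n,p[:2].round(1),round(np.degrees(p[2]),1),r.fun.round(1))
    fr=frame(*p); nrm=fr.apply([0,0,1]); O=np.array([p[0],p[1],52]); T[n]=dict(p=p,fr=fr,O=O,cut=[])
    for (a,b) in cuts:
        u,v=px([a],s,*o)[0]
        P=fr.inv().apply(onplane(c,u,v,True,n=nrm,p=O+10*nrm)-O)
        q=np.array([P[0]-b[0],P[1]-b[1],0]); T[n]['cut'].append(q); print("  cut in insert frame",q.round(1),"world",(fr.apply(q)+O).round(1))
E
python3 meas.py
```

```text
A [443.6  57.5] 25.7 [[-0.2, -0.3], [-1.5, 0.8], [-0.4, -0.5], [1.4, 0.1], [0.6, -0.2]]
B [559.6   7.5] -27.9 [[1.1, 0.4], [0.0, 0.6], [-0.7, -0.2], [0.6, -0.4], [-1.0, -0.4]]
C [466.5 -76.3] 14.2 [[1.3, -0.1], [-0.8, -0.9], [-1.1, -0.1], [1.0, 0.2], [-0.5, 0.8]]
L [523.9 278.4] -6.1 [ 0.8  0.6 -0.4 -0.4 -0.3 -0.1  0.   0.1]
  cut in insert frame [-1.7 18.4  0. ] world [524.3 296.8  51.1]
  cut in insert frame [ -0.9 -49.2   0. ] world [517.8 229.5  51.5]
R [ 583.  -258.8] 0.1 [ 0.   1.1  0.1  0.9 -0.7 -1.3  0.7 -1. ]
  cut in insert frame [-1.4 51.1  0. ] world [ 581.7 -207.7   51.3]
```

```bash
sed -i 's/(360,572),(32,515)/(360,563),(33,509)/' meas.py
cat > chk.py <<'E'
from meas import *
from plant import ctrl
s=ctrl.calibration("side"); im=cv2.imread("pics/side0.png"); big=cv2.resize(im[100:300,140:340],(800,800),interpolation=cv2.INTER_CUBIC)
def dot(P,col):
    u,v=proj(s,P,False); cv2.circle(big,(int((u-140+.5)*4),int((v-100+.5)*4)),2,col,-1)
for n in "LR":
    t=T[n]
    for q in t['cut']:
        sg=1 if n=="L" else -1
        for x,y in [(-42,-12),(42,-12),(42,12),(-18,12),(-18,42),(-42,42)]: dot(t['fr'].apply(q+[x,sg*y,10])+t['O'],(0,0,255))
for n in "ABC":
    t,th=B[n]
    for x,y in (MR if n=="C" else ML):
        r=np.array([[np.cos(th),-np.sin(th)],[np.sin(th),np.cos(th)]]); dot([*(r@[x,y]+t),8],(0,255,0))
cv2.imwrite("pics/chk.png",big[:,:][ :600]); cv2.imwrite("pics/chk2.png",big[200:,:])
E
python3 chk.py
```

```text
A [443.6  57.5] 25.7 [[-0.2, -0.3], [-1.5, 0.8], [-0.4, -0.5], [1.4, 0.1], [0.6, -0.2]]
B [559.6   7.5] -27.9 [[1.1, 0.4], [0.0, 0.6], [-0.7, -0.2], [0.6, -0.4], [-1.0, -0.4]]
C [466.5 -76.3] 14.2 [[1.3, -0.1], [-0.8, -0.9], [-1.1, -0.1], [1.0, 0.2], [-0.5, 0.8]]
L [523.9 278.4] -6.1 [ 0.8  0.6 -0.4 -0.4 -0.3 -0.1  0.   0.1]
  cut in insert frame [-1.7 18.4  0. ] world [524.3 296.8  51.1]
  cut in insert frame [ -0.9 -49.2   0. ] world [517.8 229.5  51.5]
R [ 583.  -257.5] 0.1 [-0.   0.3  0.  -0.1 -0.5 -0.   0.5 -0.3]
  cut in insert frame [-1.4 49.8  0. ] world [ 581.7 -207.7   51.3]
```

View pics/chk.png

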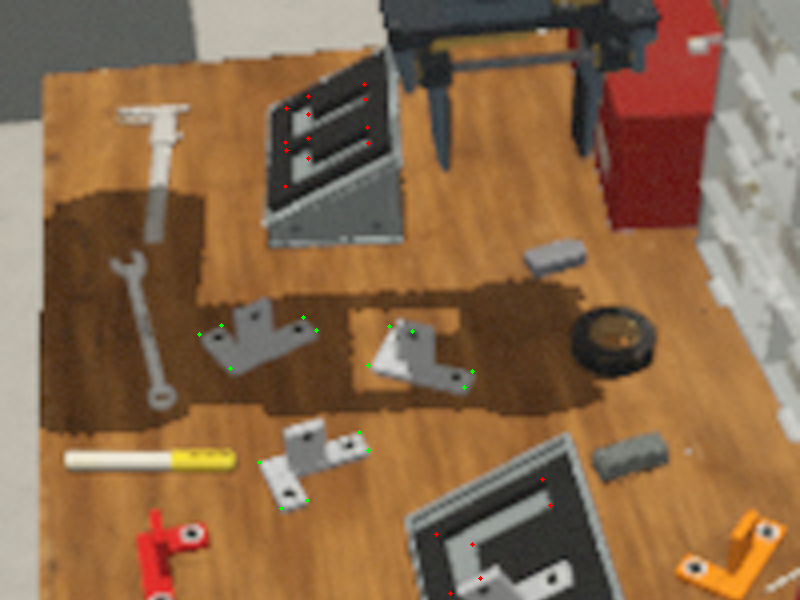

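View pics/chk2.png

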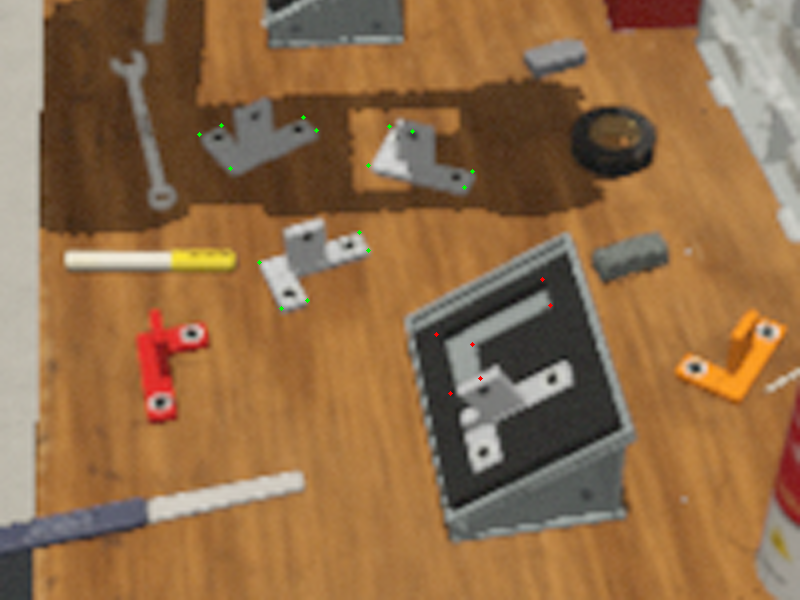

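```bash
cat > act.py <<'E'
from meas import *
from plant import ctrl
def toolR(frb,sgn):  # tool orientation from bracket-frame rotation; sgn: tool y = sgn*bracket y
    m=frb.as_matrix(); z=-m[:,2]; y=sgn*m[:,1]; x=np.cross(y,z); return R.from_matrix(np.column_stack([x,y,z]))
def plan(name,tray,k,sgn):
    s=-1 if name=="C" else 1
    t,th=B[name]; fb=R.from_euler('z',th); off=np.array([-8,6*s,0])
    pick=np.array([*t,0])+fb.apply(off)
    ft=T[tray]['fr']; tgt=T[tray]['O']+ft.apply(T[tray]['cut'][k])+ft.apply(off)
    return pick,toolR(fb,sgn),tgt,toolR(ft,sgn),ft
E
python3 - <<'E' | tail -8
from act import *
for a in [("C","R",0),("A","L",0),("B","L",1)]:
    for s in (1,-1):
        p,rp,t,rt,ft=plan(*a,s); n=ft.apply([0,0,1])
        f=lambda P,r:(lambda j:None if j is None else np.round(j,2).tolist())(ctrl.ik(P.tolist(),quat(r)))
        print(a,s,f(p+[0,0,16],rp),f(t+n*16,rt),f(t+n*70,rt))
E
```

```text
R [ 583.  -257.5] 0.1 [-0.   0.3  0.  -0.1 -0.5 -0.   0.5 -0.3]
  cut in insert frame [-1.4 49.8  0. ] world [ 581.7 -207.7   51.3]
('C', 'R', 0) 1 [-0.31, 0.6, 1.92, -0.0, 0.62, -2.13] [-0.64, 0.59, 1.98, 1.15, 0.33, 3.02] [-0.67, 0.47, 2.0, 0.93, 0.4, -3.07]
('C', 'R', 0) -1 [-0.31, 0.6, 1.92, -0.0, 0.62, 1.02] [-0.64, 0.59, 1.98, 1.15, 0.33, -0.13] [-0.67, 0.47, 2.0, 0.93, 0.4, 0.07]
('A', 'L', 0) 1 [-0.0, 0.58, 2.0, -0.0, 0.57, -2.02] [0.64, 0.6, 1.93, -1.05, 0.4, 0.11] [0.68, 0.5, 1.94, -0.87, 0.48, -0.04]
('A', 'L', 0) -1 [-0.0, 0.58, 2.0, -0.0, 0.57, 1.12] [0.64, 0.6, 1.93, -1.05, 0.4, -3.03] None
('B', 'L', 1) 1 [-0.08, 0.67, 1.7, -0.0, 0.77, -1.16] None [0.56, 0.45, 2.06, -1.01, 0.37, 0.0]
('B', 'L', 1) -1 [-0.08, 0.67, 1.7, -0.0, 0.77, 1.98] None None
```

```bash
cat >> act.py <<'E'
def plan2(name,tray,k,sgn,al):
    p,rp,t,rt,ft=plan(name,tray,k,sgn)
    # lean body toward bracket +x by al: rotate about bracket +y by al  (tool z=-zb tilts fingers toward -x)
    yb=lambda r: sgn*r.as_matrix()[:,1]
    tilt=lambda r: R.from_rotvec(yb(r)*np.radians(al))*r
    return p,tilt(rp),t,tilt(rt),ft
E
python3 - <<'E' | grep "^("
from act import *
for al in (15,22):
  for a in [("C","R",0),("A","L",0),("A","L",1),("B","L",0),("B","L",1)]:
    for s in (1,-1):
        p,rp,t,rt,ft=plan2(*a,s,al); n=ft.apply([0,0,1])
        f=lambda P,r:(lambda j:None if j is None else np.round(j,2).tolist())(ctrl.ik(P.tolist(),quat(r)))
        print(a,al,s,rt.as_matrix()[:,2].round(2) if a[0]=="C" else "",f(p+[0,0,20],rp),f(p+[0,0,90],rp),f(t+n*20,rt),f(t+n*60,rt))
E
```

```text
('C', 'R', 0) 15 1 [ 0.26  0.   -0.97] [-0.22, 0.68, 1.72, -0.14, 0.99, -1.95] [-0.22, 0.56, 1.67, -0.13, 1.14, -1.97] [-0.54, 0.57, 1.77, 0.24, 0.59, -2.3] [-0.56, 0.5, 1.79, 0.23, 0.65, -2.3]
('C', 'R', 0) 15 -1 [ 0.26  0.   -0.97] [-0.22, 0.68, 1.72, -0.14, 0.99, 1.19] [-0.22, 0.56, 1.67, -0.13, 1.14, 1.17] [-0.54, 0.57, 1.77, 0.24, 0.59, 0.84] [-0.56, 0.5, 1.79, 0.23, 0.65, 0.84]
('A', 'L', 0) 15 1  [0.08, 0.65, 1.78, -0.12, 0.95, -1.86] [0.08, 0.54, 1.74, -0.11, 1.11, -1.88] [0.53, 0.58, 1.76, -0.27, 0.61, -0.72] [0.55, 0.5, 1.77, -0.26, 0.67, -0.72]
('A', 'L', 0) 15 -1  [0.08, 0.65, 1.78, -0.12, 0.95, 1.28] [0.08, 0.54, 1.74, -0.11, 1.11, 1.26] [0.53, 0.58, 1.76, -0.27, 0.61, 2.42] [0.55, 0.5, 1.77, -0.26, 0.67, 2.42]
('A', 'L', 1) 15 1  [0.08, 0.65, 1.78, -0.12, 0.95, -1.86] [0.08, 0.54, 1.74, -0.11, 1.11, -1.88] [0.42, 0.54, 1.87, -0.26, 0.52, -0.83] [0.44, 0.46, 1.88, -0.24, 0.59, -0.84]
('A', 'L', 1) 15 -1  [0.08, 0.65, 1.78, -0.12, 0.95, 1.28] [0.08, 0.54, 1.74, -0.11, 1.11, 1.26] [0.42, 0.54, 1.87, -0.26, 0.52, 2.31] [0.44, 0.46, 1.88, -0.24, 0.59, 2.3]
('B', 'L', 0) 15 1
[... 1716 characters left out ...]
 -0.1, 0.75, 2.14]
('B', 'L', 0) 22 1  [-0.16, 0.81, 1.4, 0.13, 1.3, -1.3] [-0.16, 0.72, 1.36, 0.12, 1.43, -1.28] [0.49, 0.59, 1.68, -0.11, 0.76, -0.9] [0.51, 0.52, 1.69, -0.11, 0.82, -0.89]
('B', 'L', 0) 22 -1  [-0.16, 0.81, 1.4, 0.13, 1.3, 1.85] [-0.16, 0.72, 1.36, 0.12, 1.43, 1.86] [0.49, 0.59, 1.68, -0.11, 0.76, 2.24] [0.51, 0.52, 1.69, -0.11, 0.82, 2.25]
('B', 'L', 1) 22 1  [-0.16, 0.81, 1.4, 0.13, 1.3, -1.3] [-0.16, 0.72, 1.36, 0.12, 1.43, -1.28] [0.38, 0.55, 1.78, -0.1, 0.69, -1.01] [0.39, 0.48, 1.79, -0.1, 0.75, -1.0]
('B', 'L', 1) 22 -1  [-0.16, 0.81, 1.4, 0.13, 1.3, 1.85] [-0.16, 0.72, 1.36, 0.12, 1.43, 1.86] [0.38, 0.55, 1.78, -0.1, 0.69, 2.13] [0.39, 0.48, 1.79, -0.1, 0.75, 2.14]
```

```bash
sed -i 's/off=np.array(\[-8,6\*s,0\])/off=np.array([-11,6*s,0])/' act.py
cat >> act.py <<'E'
H=20
def pick(name,tray,k,sgn,al=15):
    p,rp,t,rt,ft=plan2(name,tray,k,sgn,al); q=quat(rp)
    ctrl.gripper_to(0.5)
    ctrl.move_pose((p+[0,0,90]).tolist(),q)
    hit=ctrl.move_linear((p+[0,0,H]).tolist(),rate=100,threshold=10)
    print("hit",hit,"tcp",np.round(ctrl.read_ee_pos(),1),"want",(p+[0,0,H]).round(1))
    if hit: return False
    ctrl.gripper_to(0.0,40); o=ctrl.read_opening(); print("opening mm",o*91,"f",np.round(ctrl.read_wrist_force(),1))
    ctrl.move_linear((p+[0,0,110]).tolist(),rate=150)
    print("after lift mm",ctrl.read_opening()*91,"f",np.round(ctrl.read_wrist_force(),1),"t",ctrl.read_time_s())
def snap(n,*cams):
    for c in cams:
        im=ctrl.read_camera(c); cv2.imwrite(f"pics/{n}_{c}.png",im[:,:,::-1])
E
python3 - <<'E' | tail -3
from act import *
pick("C","R",0,-1); snap("pC","wrist","side")
E
```

```text
hit False tcp [457.5 -84.9  20.3] want [457.3 -84.8  20. ]
opening mm 7.754691092779422 f [-0.2 -0.1  2.7]
after lift mm 7.759243633992098 f [ 0.   0.6 -1.9] t 7.2917
```

View pics/pC_wrist.png

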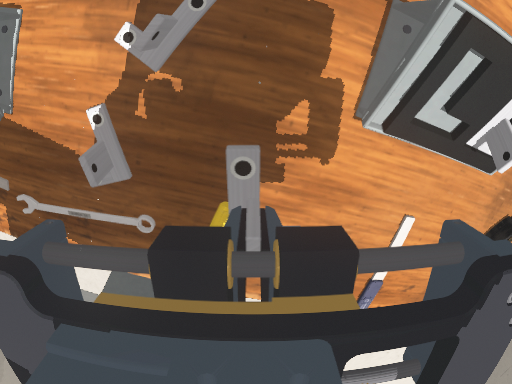

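View pics/pC_side.png

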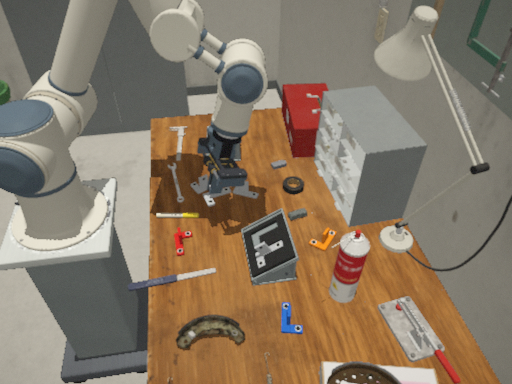

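```bash
cat >> act.py <<'E'
def approach(name,tray,k,sgn,h,adj=(0,0),al=15):
    p,rp,t,rt,ft=plan2(name,tray,k,sgn,al)
    P=t+ft.apply([adj[0],adj[1],H+h]); ctrl.move_pose(P.tolist(),quat(rt)); return P,ft
E
python3 - <<'E' | tail -3
from act import *
approach("C","R",0,-1,45)
c=ctrl.calibration("wrist"); pickle.dump(c,open("cal_aC.pkl","wb")); snap("aC","wrist","side")
print(ctrl.read_ee_pos(),ctrl.read_time_s(),ctrl.read_wrist_force())
a=cv2.imread("pics/aC_wrist.png")[60:260,150:370]; cv2.imwrite("pics/aC_z.png",cv2.resize(a,None,fx=3,fy=3,interpolation=cv2.INTER_CUBIC)[:,:660])
a=cv2.imread("pics/aC_side.png")[150:300,190:340]; cv2.imwrite("pics/aC_sz.png",cv2.resize(a,None,fx=4,fy=4,interpolation=cv2.INTER_CUBIC))
E
```

```text
R [ 583.  -257.5] 0.1 [-0.   0.3  0.  -0.1 -0.5 -0.   0.5 -0.3]
  cut in insert frame [-1.4 49.8  0. ] world [ 581.7 -207.7   51.3]
[ 539.51698341 -212.85150281  101.55409831] 8.1417 [ 0.47724382  0.29909255 -1.18723718]
```

View pics/aC_z.png

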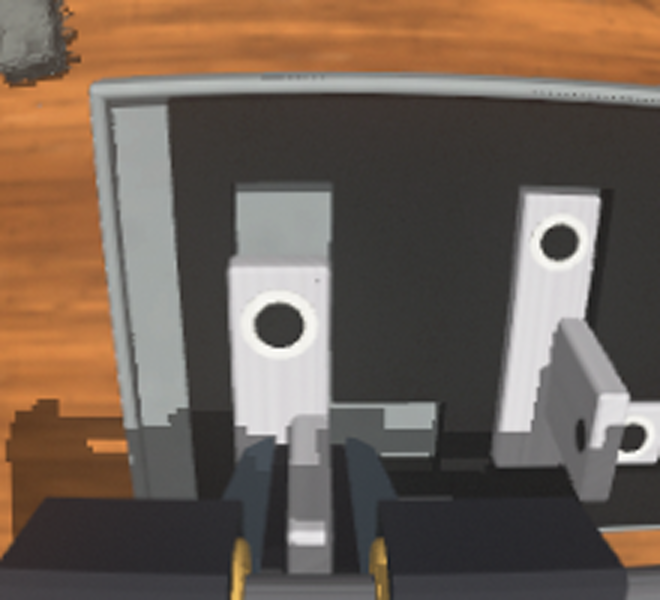

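View pics/aC_sz.png

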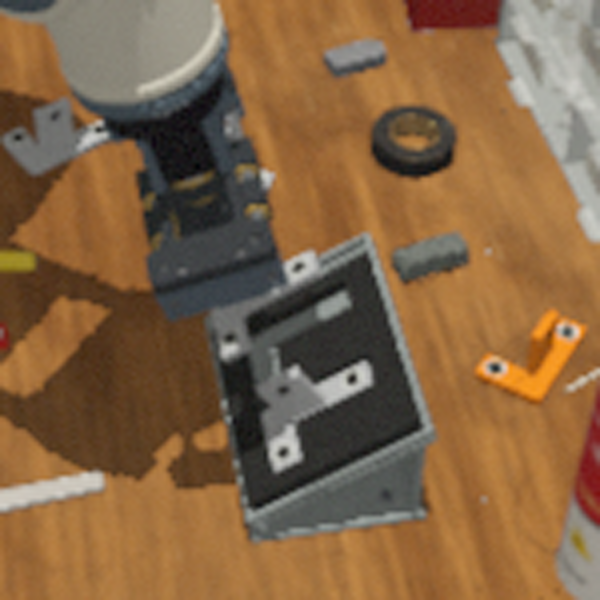

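```bash
python3 - <<'E' | tail -9
from act import *
c=pickle.load(open("cal_aC.pkl","rb")); t=T["R"];fr=t['fr'];n=fr.apply([0,0,1]);O=t['O']+fr.apply(t['cut'][0])
print("cam",fr.inv().apply(c['origin']-O).round(1))
def m(a,z):
    u,v=px([a],3,150,60)[0]; return fr.inv().apply(onplane(c,u,v,True,n=n,p=O+z*n)-O).round(1)
for nm,a,z in [("brk +y end",(230,259),53),("brk -y end",(330,261),53),("cut +y end top",(235,183),10),("cut -y end top",(332,183),10),("cut +y end deck",(236,191),0),("cut -y deck",(331,191),0),("short cut -y top edge",(437,403),10),("short cut lowx",(437,457),10)]: print(nm,m(a,z))
E
```

```text
cam [103.3  -6.8 209.5]
brk +y end [40.2  8.4 53. ]
brk -y end [ 39.7 -10.5  53. ]
cut +y end top [42.1 10.7 10. ]
cut -y end top [ 42.  -11.8  10. ]
cut +y end deck [37.  11.4 -0. ]
cut -y deck [ 36.8 -11.9   0. ]
short cut -y top edge [-17.7 -40.1  10. ]
short cut lowx [-35.  -41.4  10. ]
```

```bash
cat >> act.py <<'E'
def descend(name,tray,k,sgn,adj,h0,h1=-3,thr=8,rate=40,al=15):
    p,rp,t,rt,ft=plan2(name,tray,k,sgn,al)
    P0=t+ft.apply([adj[0],adj[1],H+h0]); P1=t+ft.apply([adj[0],adj[1],H+h1])
    ctrl.move_linear(P0.tolist(),rate=80)
    hit=ctrl.move_linear(P1.tolist(),rate=rate,threshold=thr)
    e=ft.inv().apply(np.array(ctrl.read_ee_pos())-t)-[0,0,H]
    print("hit",hit,"rel",e.round(2),"f tray",ft.inv().apply(ctrl.read_wrist_force()).round(1),"t",ctrl.read_time_s(), "open",ctrl.read_opening()*91)
    return hit,e
E
python3 - <<'E' | tail -1
from act import *
descend("C","R",0,-1,(0,0.5),14)
E
```

```text
hit True rel [ 0.07  0.38 -0.41] f tray [-0.6  0.7 -0.8] t 9.075 open 8.01875530085572
```

```bash
cat >> act.py <<'E'
def release(ft):
    ctrl.gripper_to(0.22)
    P=np.array(ctrl.read_ee_pos())
    print("rel f",np.round(ctrl.read_wrist_force(),1))
    ctrl.move_linear((P+ft.apply([0,0,90])).tolist(),rate=150)
E
python3 - <<'E' | tail -3
from act import *
ft=T["R"]['fr']
P=np.array(ctrl.read_ee_pos())
print(ctrl.move_linear((P+ft.apply([0,0,-3])).tolist(),rate=20,threshold=15), ft.inv().apply(np.array(ctrl.read_ee_pos())-P), ft.inv().apply(ctrl.read_wrist_force()).round(1))
release(ft); snap("rC","wrist","side"); print(ctrl.read_time_s())
a=cv2.imread("pics/rC_side.png")[150:300,190:340]; cv2.imwrite("pics/rC_sz.png",cv2.resize(a,None,fx=4,fy=4,interpolation=cv2.INTER_CUBIC))
E
```

```text
True [-0.14470827  0.06003076 -1.28768926] [ 1.8 -0.1  3.7]
rel f [-0.5 -0.3  0.5]
10.5417
```

View pics/rC_wrist.png

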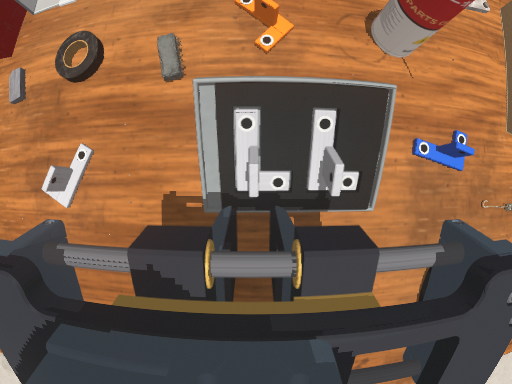

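View pics/rC_sz.png

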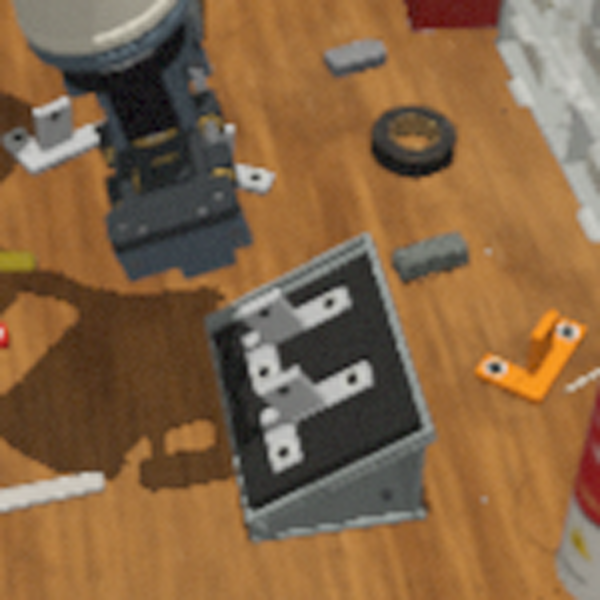

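```bash
python3 - <<'E' | tail -5
from act import *
pick("A","L",0,-1); approach("A","L",0,-1,45)
c=ctrl.calibration("wrist"); pickle.dump(c,open("cal_aA.pkl","wb")); snap("aA","wrist")
print(ctrl.read_ee_pos(),ctrl.read_time_s(),ctrl.read_wrist_force())
a=cv2.imread("pics/aA_wrist.png")[60:260,150:370]; cv2.imwrite("pics/aA_z.png",cv2.resize(a,None,fx=3,fy=3,interpolation=cv2.INTER_CUBIC))
E
```

```text
cut in insert frame [-1.4 49.8  0. ] world [ 581.7 -207.7   51.3]
hit False tcp [431.3  58.   20.3] want [431.1  58.1  20. ]
opening mm 7.821854598700059 f [ 0.3 -0.3  1.7]
after lift mm 8.017369031626833 f [ 0.3 -0.4 -1.1] t 14.4917
[483.3042883  306.26061276 101.50887394] 15.6667 [ 0.43726677  0.30846997 -1.12328323]
```

View pics/aA_z.png

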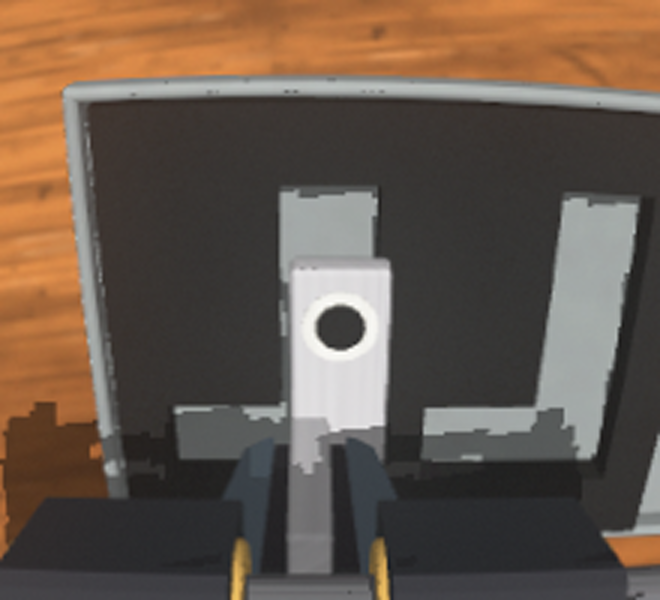

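```bash
python3 - <<'E' | tail -8
from act import *
c=pickle.load(open("cal_aA.pkl","rb")); t=T["L"];fr=t['fr'];n=fr.apply([0,0,1]);O=t['O']+fr.apply(t['cut'][0])
print("cam",fr.inv().apply(c['origin']-O).round(1))
def m(a,z):
    u,v=px([a],3,150,60)[0]; return fr.inv().apply(onplane(c,u,v,True,n=n,p=O+z*n)-O).round(1)
for nm,a,z in [("brk +y end",(290,260),53),("brk -y end",(391,262),53),("brk near",(388,440),53),("cut +y end top",(280,186),10),("cut -y end top",(378,187),10),("cut +y near",(284,395),10),("short lowx +y",(174,407),10),]: print(nm,m(a,z))
E
```

```text
cam [104.1   5.1 209.3]
brk +y end [40.9  8.5 53. ]
brk -y end [ 40.6 -10.5  53. ]
brk near [  0.4 -11.7  53. ]
cut +y end top [42.2 11.7 10. ]
cut -y end top [ 42.1 -11.1  10. ]
cut +y near [-14.1  11.4  10. ]
short lowx +y [-17.8  40.5  10. ]
```

```bash
python3 - <<'E' | tail -3
from act import *
h,e=descend("A","L",0,-1,(-0.5,1.3),14)
if h and abs(e[2])<2:
    ft=T["L"]['fr']; P=np.array(ctrl.read_ee_pos())
    ctrl.move_linear((P+ft.apply([0,0,-3])).tolist(),rate=20,threshold=12); print(ft.inv().apply(np.array(ctrl.read_ee_pos())-P).round(2))
    release(ft)
snap("rA","wrist")
E
```

```text
hit True rel [-0.33  1.53  0.03] f tray [ 1.6  0.7 -1.8] t 16.5917 open 7.2951843791022855
[ 0.2   0.02 -1.25]
rel f [ 0.6 -0.  -0.5]
```

View pics/rA_wrist.png

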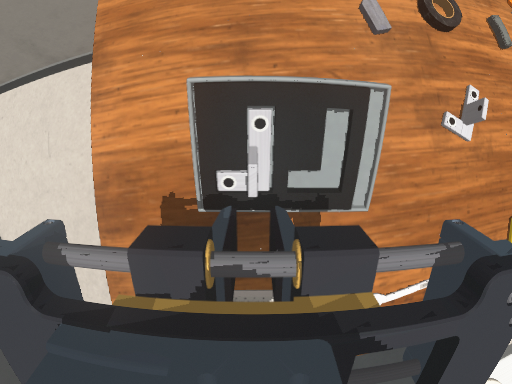

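A sits in cut-out 1 (plate at 260,150; no gap anomalies). B lies undisturbed at (467,115). Now B.

```bash
python3 - <<'E' | tail -5
from act import *
pick("B","L",1,-1); approach("B","L",1,-1,45)
c=ctrl.calibration("wrist"); pickle.dump(c,open("cal_aB.pkl","wb")); snap("aB","wrist")
print(ctrl.read_ee_pos(),ctrl.read_time_s(),ctrl.read_wrist_force())
a=cv2.imread("pics/aB_wrist.png")[60:260,150:370]; cv2.imwrite("pics/aB_z.png",cv2.resize(a,None,fx=3,fy=3,interpolation=cv2.INTER_CUBIC))
E
```

```text
cut in insert frame [-1.4 49.8  0. ] world [ 581.7 -207.7   51.3]
hit False tcp [553.   18.1  20.4] want [552.7  18.   20. ]
opening mm 7.7425885945966 f [-0.8 -0.9  2.5]
after lift mm 7.59442970012865 f [-0.7  0.1 -2.8] t 22.0583
[477.29517551 239.44669892 101.9815842 ] 23.0583 [ 0.9985965  -0.4496493  -1.81167707]
```

View pics/aB_z.png

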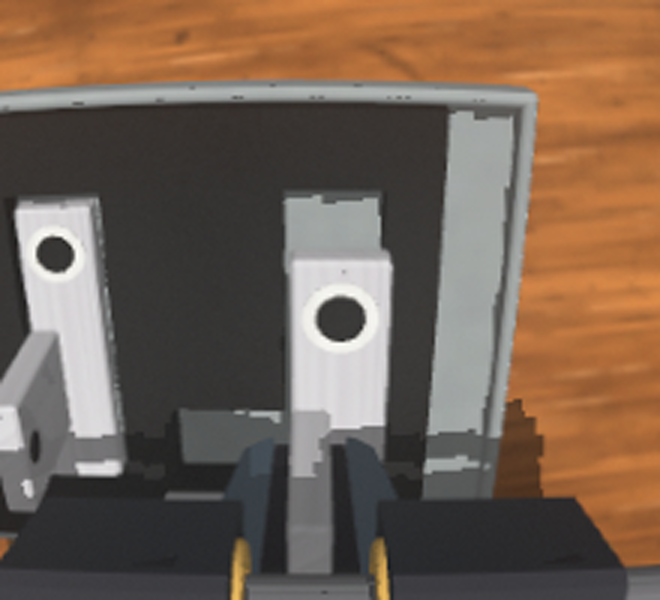

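```bash
python3 - <<'E' | tail -4
from act import *
c=pickle.load(open("cal_aB.pkl","rb")); t=T["L"];fr=t['fr'];n=fr.apply([0,0,1]);O=t['O']+fr.apply(t['cut'][1])
def m(a,z):
    u,v=px([a],3,150,60)[0]; return fr.inv().apply(onplane(c,u,v,True,n=n,p=O+z*n)-O).round(1)
for nm,a,z in [("brk +y end",(288,252),53),("brk -y end",(391,254),53),("cut +y end top",(285,192),10),("cut -y end top",(382,193),10)]: print(nm,m(a,z))
E
```

```text
brk +y end [42.7  9.5 53. ]
brk -y end [42.4 -9.9 53. ]
cut +y end top [40.9 11.2 10. ]
cut -y end top [ 40.8 -11.5  10. ]
```

```bash
python3 - <<'E' | tail -3
from act import *
h,e=descend("B","L",1,-1,(-3.4,0),14)
E
```

```text
R [ 583.  -257.5] 0.1 [-0.   0.3  0.  -0.1 -0.5 -0.   0.5 -0.3]
  cut in insert frame [-1.4 49.8  0. ] world [ 581.7 -207.7   51.3]
hit True rel [-3.24  0.14  0.04] f tray [ 2.2 -0.4 -2.8] t 23.9833 open 7.638838176468695
```

```bash
python3 - <<'E' | tail -2
from act import *
ft=T["L"]['fr']; P=np.array(ctrl.read_ee_pos())
ctrl.move_linear((P+ft.apply([0,0,-3])).tolist(),rate=20,threshold=12); print(ft.inv().apply(np.array(ctrl.read_ee_pos())-P).round(2))
release(ft); snap("rB","wrist")
ctrl.move_pose([450,0,330],[0,.70711,.70711,0]); snap("end","side","scene"); print(ctrl.read_time_s())
a=cv2.imread("pics/rB_wrist.png")[60:220,170:410]; cv2.imwrite("pics/rB_z.png",cv2.resize(a,None,fx=3,fy=3,interpolation=cv2.INTER_CUBIC))
a=cv2.imread("pics/end_side.png")[95:295,140:340]; cv2.imwrite("pics/end_z.png",cv2.resize(a,(600,600),interpolation=cv2.INTER_CUBIC))
E
```

```text
rel f [-0.9 -0.4 -0.7]
27.6833
```

View pics/rB_z.png

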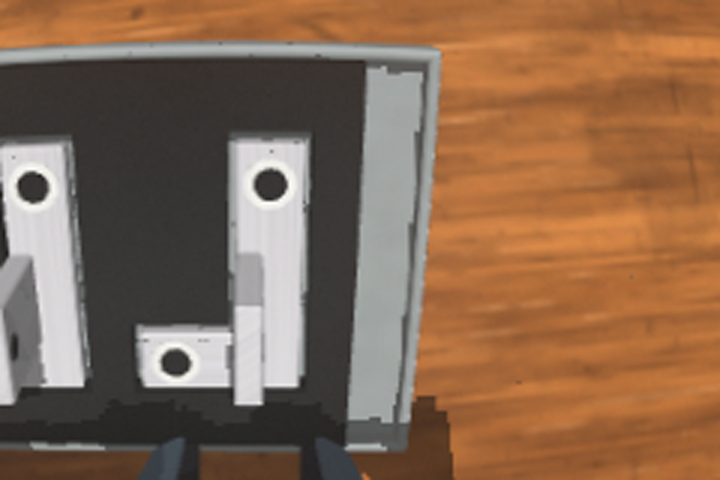

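View pics/end_z.png

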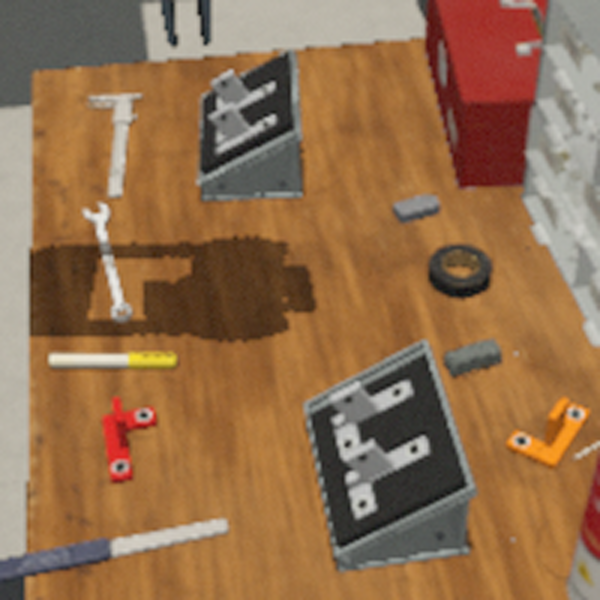

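```bash
python3 -c "
from plant import ctrl
print(ctrl.read_wrist_force()); ctrl.job_done(); print(ctrl.read_time_s())"
```

```text
[ 0.332994    0.01577656 -0.52948419]
the job is handed in; nothing more can be done
the job is handed in; nothing more can be done
```

All three brackets are in their matching trays, and I handed the job in at about 28 s of the 66 s limit, with the arm clear of everything.

- **Placement:** The right-hand bracket went into the right tray's empty cut-out. The two left-hand ones went into the left tray, bracket_left_a in cut-out 1 and bracket_left_b in cut-out 2.
- **Insert shifts:** In the pictures, the left insert lay well toward +y and the right one well toward −y. I measured each cut-out, checked the held bracket against it in a close wrist picture, and corrected by up to 3.4 mm before lowering.
- **Seating:** All three touched down within 0.5 mm of the measured deck height, not on the insert face 10 mm higher. A second light press moved the two I measured about 1.3 mm further, which I put down to give in the arm. I did not see that figure for bracket_left_b.
- **Last pictures:** bracket_left_b shows a clear gap all round in its close view. Bracket_left_a and the right-hand bracket look flat and in place, and the right-hand one sits like the one already in that tray. The tape, pad, stone and the red and orange look-alikes are where they were; I did not check the blue one in the final picture.
- **Disagreements:**
  - The side and wrist cameras differed by about 2–3 mm throughout, and I relied on the wrist camera.
  - Bracket_left_b was gripped about 2.5 mm off along its length, and the correction above covered this.

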